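# Slide the spacer ring onto the carousel spindle and clamp it

### The job

Get the carousel loading station ready: turn the black clamp grip until its steel tongue is swung fully clear of the spindle, then push the big grey spacer ring along the deck and over the top of the upright spindle, so that it sits fully home, flat on the sunk seat. Then turn the clamp back to its stop so that the tongue lies over the ring, and leave the other things on the deck and bench where they are.

Things in the scene. Friction and masses are not known exactly. Their poses are not given: they have to be found in the camera images.
- station: fixed loading station: metal deck, sunk dark seat with the spindle, and a white console 75 mm high behind it (x = 75 to 120 mm, y = -90 to +90 mm). Origin on the spindle's axis at table level, z up; +x is the way a ring is pushed from the deck onto the spindle
- deck_edge (a point): middle of the deck's edge at the sunk seat (station x = -45.5 mm). The deck is flat, 40 mm above the table, open on all sides, from station x = -225 to -45.5 mm, y = -135 to +135 mm. The seat plate beyond is 24 mm above the table
- guide_post (a point): top centre of a fixed steel post, 22 mm thick, top 50 mm above the table, at station x = 0, y = -62 mm; the clamp's post stands facing it at y = +62 mm: the entry is 102 mm wide. Past the spindle two steel pins (12 mm thick, top at 47 mm) at station x = +29, y = +-41.5 mm stop the ring centred on the spindle
- seat (a point): centre of the sunk seat, on the spindle axis, 24 mm above the table, axes as the station's: where the ring's origin is when fully home
- spindle_top (a point): top centre of the steel spindle: upright shaft 24 mm thick, 14.5 mm high over the seat, its top chamfered by 2 mm and 1.5 mm lower than the deck
- ring: loose grey plastic spacer ring, outside diameter 88 mm (too wide to grasp), bore 27 mm, 22 mm high, about 220 g, lying flat on the deck; origin at the centre of its underside, z along its axis
- clamp (a joint): clamp angle in rad about its upright post: 0 = at its stop, tongue pointing to the spindle (station -y), over the rim of a ring that is home; grows clockwise seen from above, up to 1.8; at 1.57 the tongue points along station -x, fully clear of the ring's way (clear from about 1.3). Stiff: stays where it is left
- clamp_grip (a point): on the turning axis, 74 mm above the table, in the clamp's black bar grip: 14 mm thick, 36 mm long, from 56 to 86 mm above the table, its length along the tongue. The point turns with the clamp: its -y axis is the tongue's direction. Tongue: steel, 14 mm wide, reaches 38 mm from the axis, 48 to 54 mm above the table: 2 mm over a ring that is home, in the way of one on the deck
- pot: loose lidded sample pot, 36 mm diameter, 55 mm high, standing on the deck on the other side from the ring; origin at the centre of its underside; leave in place
- mould: loose steel embedding mould (small open box), 24 x 36 x 12 mm, on the rear part of the deck; origin at the centre of its underside; leave in place
- jar: loose amber jar, 52 mm diameter, 75 mm high, on the bench beside the station; origin under its centre; leave in place
- cassette_a: loose green tissue cassette, 40 x 28 x 8 mm, on the bench beside the station; origin under its centre; leave in place
- cassette_b: another such cassette; leave in place
- spatula: loose green spatula, 170 mm long, lying on the bench along its x; leave in place
- bottle: loose white bottle, 64 mm diameter, 170 mm high; origin under its centre; leave in place
- beaker: loose glass beaker, 72 mm diameter, 90 mm high; origin under its centre; leave in place
There are look-alikes about, which are no part of the job. Of the things that look like the ring, the smallest one is meant.

How it is judged:
On the way, in this order (a step that is already met when the one before it is completed fails the run):
1. the clamp tongue is swung clear of the spindle, the ring not yet on it (value of joint clamp above 1.25 rad and horizontal distance between ring and seat above 0.05 m), for 0.2 s.
2. the ring sits fully home round the spindle, the clamp still open (horizontal distance between ring and seat below 0.004 m and z of ring in the frame of seat below 0.0025 m and angle between ring's own z axis and vertical below 0.05 rad and value of joint clamp above 1 rad), for 0.2 s.
At the end, for the whole second after the job is handed in: the ring lies flat and at rest on the seat round the spindle (underside within 2.5 mm of the seat, centred within 4 mm, tilt under 0.05 rad) and the clamp is turned back to within 0.25 rad of its stop, its tongue over the ring; at rest (horizontal distance between ring and seat below 0.004 m and z of ring in the frame of seat below 0.0025 m and angle between ring's own z axis and vertical below 0.05 rad and value of joint clamp below 0.25 rad and linear speed of ring below 0.01 m/s and velocity of joint clamp below 0.05 rad/s); the robot touches nothing.
It fails at once if the sample pot or the mould on the deck is moved by more than 20 mm or tipped over (distance of any of pot, mould from where it was at the start of the episode above 0.02 m or angle between any of pot, mould's own z axis and vertical above 0.5 rad).
It fails at once if a jar, cassette, spatula, bottle or beaker on the bench is moved by more than 30 mm or tipped over (distance of any of jar, cassette_a, cassette_b, spatula, bottle, beaker from where it was at the start of the episode above 0.03 m or angle between any of jar, cassette_a, cassette_b, spatula, bottle, beaker's own z axis and vertical above 0.5 rad).
It also fails if it takes over 72 s, if anything falls off the work surface, if the arm or the gripper's body presses on something with over 40 N, if the wrist force passes 120 N, or if a joint passes its speed limit or range.

### The arm

A 6-joint arm with a two-finger parallel gripper is mounted at the origin on the work surface. World frame = base frame: x ahead of the robot, y to its left, z up, the work surface at z = 0. Lengths are in m, angles in rad, forces in N, time in s.
With the tool pointing down it reaches from about 0.325 to 0.775 m from the base axis. Payload 5.5 kg.
Tool frame: the origin (TCP) lies on the centre line of the jaws, within the pads' length; the fingertips stand 14 mm ahead of it and the grasp point (between the pads) lies 5 mm behind it; z points along the fingers, x is the direction in which the jaws open and shut, and the axes are right-handed (so a half turn about z gives the same grasp; the last joint's range is limited). The gripper opens to 85 mm and grips with 20 to 120 N. Pads are 22 mm wide; open, the fingers measure 114 mm over their backs; the gripper's body (76 mm by 85 mm) begins 54 mm behind the grasp point. The pads swing forward as they close: fully open they stand 13 mm farther back than shut.
Start: joints at [1.223, 0.091, 1.231, -0, 1.82, -0.057], TCP at [0.172, 0.575, 0.245] pointing down, gripper open.
Joint ranges: [-2.87, 2.87], [-0.86, 2.18], [0.17, 2.46], [-1.51, 4.65], [0.06, 2.69], [-2.65, 2.65]. Speed limits (rad/s): [2.57, 2.57, 3.01, 3.14, 3.14, 3.14].

### API

Orientations are given as a unit quaternion [w, x, y, z].
In Python, from workcell import arm gives the robot as it stands. The module is installed in compiled form; this text tells all that it offers.
- The arm moves only by the tool play_rows, never from a script. Its argument "commands" is a list of rows, each an object of numbers: "rx", "ry", "rz": the turn, a rotation vector about the tool's x, y, z in degrees; "tx", "ty", "tz": the shift along the tool's x, y, z in mm; "fingers": the finger opening in mm, from 0 to 85.4. In form: [{"rx": .., "ry": .., "rz": .., "tx": .., "ty": .., "tz": .., "fingers": ..}, ...]. A call has 1 to 20 rows; each row is the pose to reach, as a shift and turn from the pose commanded when the call began, along the tool's axes at that moment; what a row does not reach only later rows make up. A row lasts 1/8 s, in which the tool goes at most 62.5 mm and 10.7 degrees, less where a joint would pass 70% of its speed; a pose out of reach is approached as far as the arm can. A call with a gripper value outside its range is refused whole. The fingers move at their own pace and stop on an object; "force" is the grip in N (left out, the last holds). Time passes only in rows, so rows that repeat a pose let the fingers close. It gives the time, the measured TCP pose, the force and the opening at its end, in the units of the state.
- arm.get_state(): the state, without advancing time (a new reading comes with each control period).
- arm.grab_frame(name): name is "scene" or "top" or "wrist"; returns a dict with "pixels" (400x640x3 uint8, red, green, blue), "K" (3x3 intrinsics, pixels), "pose" (4x4, takes a point from camera to world coordinates). Camera axes: x right, y up, looking along -z (the intrinsics and any distortion apply to the point x, -y, -z); pixel columns grow to the right and rows downward; lengths in m; the calibration is good to about 2 mm. The wrist camera is an equidistant fisheye: a pixel r from the principal point sees the ray r / f radians off the axis. A picture is of the moment at which its call begins. There is no depth.
- arm.finish_job(): hands the job in, once; it reports no verdict.
Trained networks look in the newest picture that a camera, given by its name, has taken for a name from the list of things; names that differ only in an ending like _2 or _b are one class to them, and where a whole thing is asked for, a point or a joint stands for the part that bears it (a point fixed in the world has none). Each returns a list of dicts, best first, with "p" (0 to 1); they miss things now and then, are a little off and sometimes report something else, mostly with a low value. They report only what shows in the picture. A call takes as long as a camera call. They do not tell look-alikes from the thing itself.
- arm.outline_of(target, camera): "mask" (400x640 bool, what is visible of it) and "box" ([left, top, right, bottom] in pixels, round what is visible of it).
The state is a dict: "time_s": time; "joint_positions": joint angles; "qvel": joint speeds; "tau": joint torques, N m; "ee_pos": TCP position; "ee_rot": TCP orientation; "contact_force": force on the tool from outside, world axes, zero at the start; "wrist_torque": the same for the moment, N m; "opening": opening from 0.0 (shut) to 1.0 (fully open).
Only numpy, scipy, OpenCV 4.12 (cv2) and the standard library are available. Lean on these libraries where they do the work, as an engineer would, in place of code of your own. Each camera call takes 0.05 s, during which the arm holds its last target. There are 200 camera calls.

## Working session

There is one attempt and no reset: what is moved stays moved. The work goes in short steps, Python scripts to look and compute and a tool call to move; the robot and the scene stay as the last step left them, time stands still between calls to the robot, and variables do not carry over. Pictures are saved under pics/ and viewed, about 8 in all and at most 12, crops included, and the job is handed in when it is done.

Besides the shell and the picture viewer there is one more tool, called in YAML: its name, and indented under it one key for each argument. play_rows: Moves the arm, as the interface text tells. Its arguments: {"type":"object","properties":{"commands":{"type":"array","items":{"type":"object","properties":{"rx":{"type":"number"},"ry":{"type":"number"},"rz":{"type":"number"},"tx":{"type":"number"},"ty":{"type":"number"},"tz":{"type":"number"},"fingers":{"type":"number"}}}},"force":{"type":"number"}},"required":["commands"]}

```bash
mkdir -p pics
cat > h.py <<'E'
import numpy as np, cv2
from workcell import arm
def save(f,name): cv2.imwrite('pics/'+name,f['pixels'][:,:,::-1])
def ray(f,u,v,wrist=False):
    K=f['K'];x=(u-K[0,2])/K[0,0];y=(v-K[1,2])/K[1,1]
    if wrist:
        r=np.hypot(x,y);s=np.sin(r)/r if r>1e-9 else 1;d=np.array([x*s,-y*s,-np.cos(r)])
    else: d=np.array([x,-y,-1.])
    P=f['pose'];return P[:3,3],P[:3,:3]@d
def atz(f,u,v,z,wrist=False):
    o,d=ray(f,u,v,wrist);return o+d*(z-o[2])/d[2]
def proj(f,p,wrist=False):
    P=f['pose'];c=P[:3,:3].T@(np.asarray(p)-P[:3,3]);a=np.array([c[0],-c[1]]);z=-c[2]
    if wrist:
        r=np.hypot(*a);a=a/r*np.arctan2(r,z)
    else:a=a/z
    return f['K'][:2,:2]@a+f['K'][:2,2]
E
python3 - <<'E'
from h import *
s=arm.get_state();print(s)
fs={c:arm.grab_frame(c) for c in('scene','top','wrist')}
for c in fs:
    print(c,fs[c]['K'].tolist(),fs[c]['pose'].round(3).tolist())
    for t in('station','ring','clamp','clamp_grip','guide_post','spindle_top','pot','mould','jar','bottle','beaker'):
        print(t,[(round(r['p'],2),[int(b) for b in r['box']]) for r in arm.outline_of(t,c)][:4])
save(fs['scene'],'s0.png');save(fs['top'],'t0.png')
E
```

```text
{'time_s': 0.0, 'joint_positions': array([ 1.22332295e+00,  9.18844594e-02,  1.23188979e+00, -9.49812214e-06,
        1.81981874e+00, -5.66731164e-02]), 'qvel': array([ 0.00042073, -0.00013124, -0.00089491,  0.00039303, -0.00059446,
        0.00090011]), 'tau': array([ 1.72865512e-03, -4.58730054e+01, -4.18031538e+01,  8.21138315e-05,
        1.11389949e-02, -1.72163936e-05]), 'ee_pos': array([0.17193159, 0.57456653, 0.24413332]), 'ee_rot': array([ 5.54737548e-04,  8.02097227e-01,  5.97192630e-01, -8.32241117e-04]), 'contact_force': array([ 0.8318901 , -0.20662868, -0.4158755 ]), 'wrist_torque': array([-0.0143886 , -0.00573361,  0.03536259]), 'opening': 1.0017259525003963}
scene [[443.78975208294617, 0.0, 319.8980626901177], [0.0, 443.78975208294617, 195.60285841780885], [0.0, 0.0, 1.0]] [[-0.737, -0.47, 0.486, 1.066], [0.676, -0.525, 0.517, 0.547], [0.012, 0.71, 0.704, 0.801], [0.0, 0.0, 0.0, 1.0]]
station [(0.56, [228, 140, 398, 267])]
ring [(0.56, [145, 172, 199, 207])]
clamp [(0.58, [339, 178, 355, 201])]
clamp_grip [(0.55, [338, 181, 358, 199]), (0.19, [253, 101, 278, 140])]
gui
[... 988 characters left out ...]
1, [386, 198, 403, 211])]
jar [(0.61, [283, 244, 300, 265])]
bottle [(0.88, [444, 186, 487, 215]), (0.62, [316, 205, 321, 228])]
beaker [(0.79, [160, 177, 197, 210])]
wrist [[309.70691628693146, 0.0, 320.3235422446535], [0.0, 309.70691628693146, 201.16123704087627], [0.0, 0.0, 1.0]] [[0.287, -0.913, -0.29, 0.098], [0.958, 0.273, 0.088, 0.597], [-0.001, -0.303, 0.953, 0.374], [0.0, 0.0, 0.0, 1.0]]
station [(0.67, [54, 355, 181, 400])]
ring [(0.95, [13, 294, 53, 347]), (0.16, [54, 356, 182, 395])]
clamp []
clamp_grip []
guide_post [(0.88, [53, 357, 184, 400])]
spindle_top [(0.93, [53, 357, 186, 397])]
pot []
mould []
jar [(0.16, [9, 343, 51, 373])]
bottle [(0.68, [51, 391, 64, 400])]
beaker []
```

Run:
```python
import cv2
a=cv2.imread('pics/t0.png')[100:340,140:500]
cv2.imwrite('pics/t0c.png',cv2.resize(a,(800,533),interpolation=cv2.INTER_CUBIC))
a=cv2.imread('pics/s0.png')[80:340,130:530]
cv2.imwrite('pics/s0c.png',cv2.resize(a,(800,520),interpolation=cv2.INTER_CUBIC))
```

```text
(no output)
```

View pics/t0c.png

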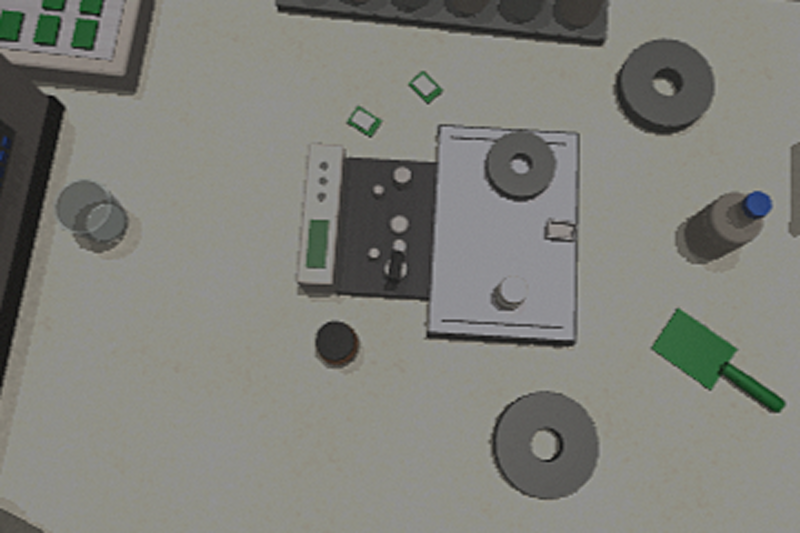

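View pics/s0c.png

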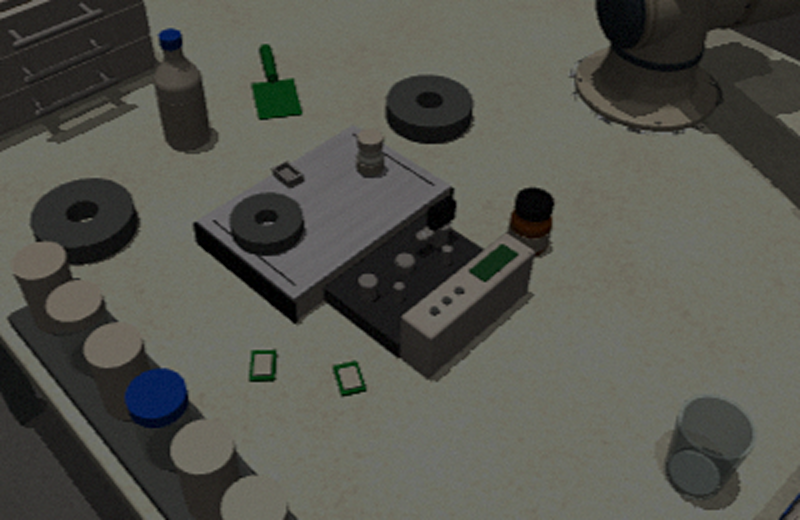

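The top view shows the station at crop (300–580, 125–345). The ring is the smallest of three, on the deck at (520,165). The pot is at (510,292), the mould at (560,230), the spindle at (399,223), the guide post at (402,175) and the clamp at (395,265). The scene view agrees.

Run:
```python
from h import *
f=arm.grab_frame('top')
o=lambda u,v:(u/2.2222+140,v/2.2222+100)
st={'spin':((399,223),.0385,(0,0)),'gp':((402,175),.05,(0,-.062)),'pin-':((378,189),.047,(.029,-.0415)),'pin+':((374,253),.047,(.029,.0415)),
'c1':((438,125),.04,(-.0455,-.135)),'c2':((579,132),.04,(-.225,-.135)),'c3':((428,334),.04,(-.0455,.135)),'c4':((577,339),.04,(-.225,.135))}
W=[];S=[]
for k,(p,z,s) in st.items():
    w=atz(f,*o(*p),z);W.append(w[:2]);S.append(s);print(k,w.round(4))
W=np.array(W);S=np.array(S);wm=W.mean(0);sm=S.mean(0)
U,_,Vt=np.linalg.svd((S-sm).T@(W-wm));R=(U@Vt).T
t=wm-R@sm;print('yaw',np.degrees(np.arctan2(R[1,0],R[0,0])),'t',t,'res',((S@R.T+t)-W).round(4).tolist(),np.linalg.det(R))
def sta(w):return R.T@(np.array(w[:2])-t)
for n,p,z in(('ring',(520,160),.062),('pot',(512,285),.095),('mould',(560,229),.052),('clampgrip',(396,265),.07)):
    w=atz(f,*o(*p),z);print(n,w.round(3),sta(w).round(3))
for r in arm.outline_of('ring','top'):
    m=r['mask'];x0,y0,x1,y1=r['box'];w=atz(f,(x0+x1)/2,(y0+y1)/2,.055);print(r['p'],w.round(3),sta(w).round(4))
s=arm.get_state()
from scipy.spatial.transform import Rotation as Ro
print(Ro.from_quat(s['ee_rot'][[1,2,3,0]]).as_matrix().round(3))
```

```text
spin [0.55   0.0387 0.0385]
gp [0.6104 0.0421 0.05  ]
pin- [0.5892 0.0705 0.047 ]
pin+ [0.5058 0.0649 0.047 ]
c1 [0.687  0.0038 0.04  ]
c2 [ 0.6995 -0.1807  0.04  ]
c3 [ 0.4138 -0.0139  0.04  ]
c4 [ 0.4295 -0.1974  0.04  ]
yaw 93.740211074023 t [0.548958   0.03825593] res [[-0.001, -0.0005], [0.0004, 0.0002], [-0.0007, -0.0006], [-0.0001, -0.0004], [-0.0003, -0.0022], [-0.0011, 0.0032], [0.0034, -0.002], [-0.0005, 0.0024]] 1.0000000000000002
ring [ 0.645 -0.105  0.062] [-0.149 -0.086]
pot [ 0.477 -0.106  0.095] [-0.139  0.081]
mould [ 0.563 -0.164  0.052] [-0.203 -0.001]
clampgrip [0.49  0.035 0.07 ] [0.001 0.059]
0.96 [ 0.297 -0.173  0.055] [-0.1948  0.2648]
0.86 [ 0.766 -0.29   0.055] [-0.3417 -0.1948]
0.8 [ 0.642 -0.109  0.055] [-0.1535 -0.0836]
[[ 0.287  0.958  0.   ]
 [ 0.958 -0.287 -0.   ]
 [-0.     0.    -1.   ]]
```

play_rows:
  commands:
    - {"tx": -428,"ty": 458,"tz": 85,"rz": -20.4,"fingers": 45}
    - {"tx": -428,"ty": 458,"tz": 85,"rz": -20.4,"fingers": 45}
    - {"tx": -428,"ty": 458,"tz": 85,"rz": -20.4,"fingers": 45}
    - {"tx": -428,"ty": 458,"tz": 85,"rz": -20.4,"fingers": 45}
    - {"tx": -428,"ty": 458,"tz": 85,"rz": -20.4,"fingers": 45}
    - {"tx": -428,"ty": 458,"tz": 85,"rz": -20.4,"fingers": 45}
    - {"tx": -428,"ty": 458,"tz": 85,"rz": -20.4,"fingers": 45}
    - {"tx": -428,"ty": 458,"tz": 85,"rz": -20.4,"fingers": 45}
    - {"tx": -428,"ty": 458,"tz": 85,"rz": -20.4,"fingers": 45}
    - {"tx": -428,"ty": 458,"tz": 85,"rz": -20.4,"fingers": 45}
    - {"tx": -428,"ty": 458,"tz": 85,"rz": -20.4,"fingers": 45}
    - {"tx": -428,"ty": 458,"tz": 85,"rz": -20.4,"fingers": 45}
    - {"tx": -428,"ty": 458,"tz": 85,"rz": -20.4,"fingers": 45}
    - {"tx": -428,"ty": 458,"tz": 85,"rz": -20.4,"fingers": 45}
    - {"tx": -428,"ty": 458,"tz": 85,"rz": -20.4,"fingers": 45}
    - {"tx": -428,"ty": 458,"tz": 85,"rz": -20.4,"fingers": 45}

```text
invalid input at $.commands[0]: expected keys rx, ry, rz, tx, ty, tz, fingers
```

Run:
```python
from h import *
f=arm.grab_frame('wrist');im=f['pixels'].copy()
t=np.array([.549,.0383]);a=np.radians(93.74);R=np.array([[np.cos(a),-np.sin(a)],[np.sin(a),np.cos(a)]])
for s,z in(((0,0),.0385),((0,-.062),.05),((0,.062),.086),((.029,-.0415),.047),((.029,.0415),.047),((-.0455,-.135),.04),((-.0455,.135),.04),((-.1535,-.084),.062)):
    p=proj(f,[*(R@np.array(s)+t),z],True);print(s,p.round(0));
    cv2.drawMarker(im,tuple(int(v) for v in p),(255,0,0),cv2.MARKER_CROSS,8,1)
cv2.imwrite('pics/w1.png',im[:,:,::-1])
print(arm.get_state()['ee_pos'],arm.get_state()['joint_positions'])
for n in('clamp','clamp_grip','ring','pot','mould'):print(n,[(round(r['p'],2),[int(b) for b in r['box']]) for r in arm.outline_of(n,'wrist')][:3])
```

```text
(0, 0) [139. 408.]
(0, -0.062) [154. 427.]
(0, 0.062) [113. 406.]
(0.029, -0.0415) [157. 422.]
(0.029, 0.0415) [134. 399.]
(-0.0455, -0.135) [161. 440.]
(-0.0455, 0.135) [ 89. 368.]
(-0.1535, -0.084) [118. 433.]
[0.17204791 0.57483206 0.24528517] [ 1.22328361e+00  9.11264874e-02  1.23065431e+00  5.07442529e-06
  1.81980660e+00 -5.66948739e-02]
clamp [(0.52, [52, 356, 185, 400])]
clamp_grip []
ring [(0.7, [15, 297, 55, 348])]
pot []
mould []
```

View pics/w1.png

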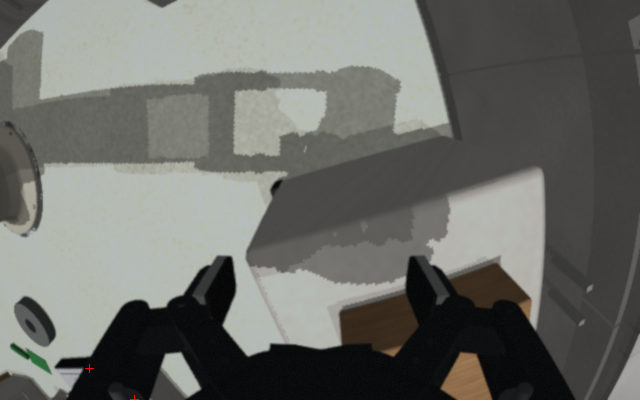

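The move was refused because every key is required, so this picture still shows the start view, with the station only at the lower left. I'll resend the move with complete rows.

play_rows:
  commands:
    - {"rx": 0,"ry": 0,"rz": -20.4,"tx": -428,"ty": 458,"tz": 85,"fingers": 45}
    - {"rx": 0,"ry": 0,"rz": -20.4,"tx": -428,"ty": 458,"tz": 85,"fingers": 45}
    - {"rx": 0,"ry": 0,"rz": -20.4,"tx": -428,"ty": 458,"tz": 85,"fingers": 45}
    - {"rx": 0,"ry": 0,"rz": -20.4,"tx": -428,"ty": 458,"tz": 85,"fingers": 45}
    - {"rx": 0,"ry": 0,"rz": -20.4,"tx": -428,"ty": 458,"tz": 85,"fingers": 45}
    - {"rx": 0,"ry": 0,"rz": -20.4,"tx": -428,"ty": 458,"tz": 85,"fingers": 45}
    - {"rx": 0,"ry": 0,"rz": -20.4,"tx": -428,"ty": 458,"tz": 85,"fingers": 45}
    - {"rx": 0,"ry": 0,"rz": -20.4,"tx": -428,"ty": 458,"tz": 85,"fingers": 45}
    - {"rx": 0,"ry": 0,"rz": -20.4,"tx": -428,"ty": 458,"tz": 85,"fingers": 45}
    - {"rx": 0,"ry": 0,"rz": -20.4,"tx": -428,"ty": 458,"tz": 85,"fingers": 45}
    - {"rx": 0,"ry": 0,"rz": -20.4,"tx": -428,"ty": 458,"tz": 85,"fingers": 45}
    - {"rx": 0,"ry": 0,"rz": -20.4,"tx": -428,"ty": 458,"tz": 85,"fingers": 45}
    - {"rx": 0,"ry": 0,"rz": -20.4,"tx": -428,"ty": 458,"tz": 85,"fingers": 45}
    - {"rx": 0,"ry": 0,"rz": -20.4,"tx": -428,"ty": 458,"tz": 85,"fingers": 45}
    - {"rx": 0,"ry": 0,"rz": -20.4,"tx": -428,"ty": 458,"tz": 85,"fingers": 45}

```text
time_s: 4.08
ee_pos: [0.4879, 0.0344, 0.1606]
ee_rot: [0.0, 0.683, 0.73, 0.0]
contact_force: [0.5, 0.4, -0.2]
opening: 0.525
```

```bash
cat > v.py <<'E'
from h import *
import sys
t=np.array([.549,.0383]);a=np.radians(93.74);R=np.array([[np.cos(a),-np.sin(a)],[np.sin(a),np.cos(a)]])
def sta(w):return R.T@(np.array(w[:2])-t)
def wld(s):return R@np.array(s)+t
if __name__=='__main__':
    f=arm.grab_frame('wrist');im=f['pixels'].copy()
    np.save('last.npy',np.vstack([f['K'],f['pose'][:3,:3],f['pose'][:3,3]]))
    for s,z in(((0,0),.0385),((0,-.062),.05),((0,.062),.086),((.029,-.0415),.047),((.029,.0415),.047),((-.0455,-.135),.04),((-.0455,.135),.04),((-.1535,-.084),.062)):
        p=proj(f,[*wld(s),z],True);print(s,p.round(0));
        cv2.drawMarker(im,tuple(int(v) for v in p),(255,0,0),cv2.MARKER_CROSS,8,1)
    cv2.imwrite('pics/'+sys.argv[1],im[:,:,::-1])
    s=arm.get_state();print(s['time_s'],s['ee_pos'],s['joint_positions'])
    for n in('clamp','clamp_grip','ring','pot','mould'):print(n,[(round(r['p'],2),[int(b) for b in r['box']]) for r in arm.outline_of(n,'wrist')][:3])
E
python3 v.py w2.png
```

```text
(0, 0) [320. 262.]
(0, -0.062) [320. 321.]
(0, 0.062) [320. 217.]
(0.029, -0.0415) [350. 303.]
(0.029, 0.0415) [354. 223.]
(-0.0455, -0.135) [280. 362.]
(-0.0455, 0.135) [263. 111.]
(-0.1535, -0.084) [176. 335.]
4.125 [0.48796958 0.03417939 0.16054895] [ 3.61539557e-04 -2.10878683e-01  1.67042693e+00  9.14265035e-06
  1.68152712e+00 -1.63697542e+00]
clamp [(0.71, [310, 186, 341, 245])]
clamp_grip [(0.95, [309, 187, 342, 246]), (0.3, [357, 339, 370, 342])]
ring [(0.8, [147, 290, 220, 361]), (0.77, [78, 0, 187, 64])]
pot [(0.7, [116, 157, 180, 210]), (0.58, [146, 290, 219, 361]), (0.16, [0, 103, 54, 175])]
mould [(0.83, [110, 244, 142, 273])]
```

View pics/w2.png

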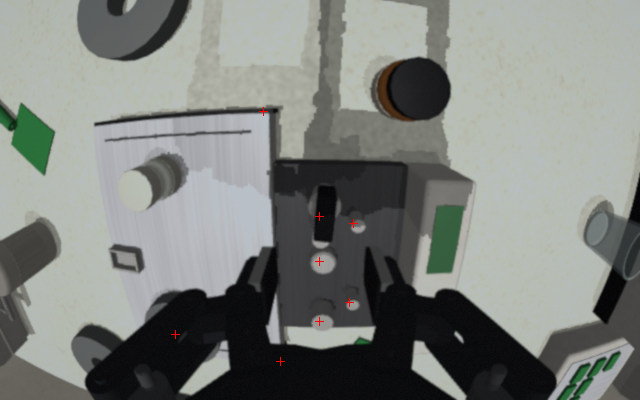

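The wrist view shows the grip at columns 310–341, rows 187–245, and the spindle at (323,262). My predictions are about 3 px (2 mm) short in station +x, so I'll correct by 2 mm, go down and close.

play_rows:
  commands:
    - {"rx": 0,"ry": 0,"rz": 0,"tx": 2,"ty": 0,"tz": 40,"fingers": 45}
    - {"rx": 0,"ry": 0,"rz": 0,"tx": 2,"ty": 0,"tz": 70,"fingers": 45}
    - {"rx": 0,"ry": 0,"rz": 0,"tx": 2,"ty": 0,"tz": 86,"fingers": 45}
    - {"rx": 0,"ry": 0,"rz": 0,"tx": 2,"ty": 0,"tz": 86,"fingers": 45}
    - {"rx": 0,"ry": 0,"rz": 0,"tx": 2,"ty": 0,"tz": 86,"fingers": 10}
    - {"rx": 0,"ry": 0,"rz": 0,"tx": 2,"ty": 0,"tz": 86,"fingers": 10}
    - {"rx": 0,"ry": 0,"rz": 0,"tx": 2,"ty": 0,"tz": 86,"fingers": 10}
    - {"rx": 0,"ry": 0,"rz": 0,"tx": 2,"ty": 0,"tz": 86,"fingers": 10}
    - {"rx": 0,"ry": 0,"rz": 0,"tx": 2,"ty": 0,"tz": 86,"fingers": 10}
    - {"rx": 0,"ry": 0,"rz": 0,"tx": 2,"ty": 0,"tz": 86,"fingers": 10}
  force: 50

```text
time_s: 5.62
ee_pos: [0.4883, 0.0373, 0.0763]
ee_rot: [-0.001, 0.683, 0.73, 0.002]
contact_force: [-4.8, 6.7, 4.1]
opening: 0.157
```

play_rows:
  commands:
    - {"rx": 0,"ry": 0,"rz": 8,"tx": 0,"ty": 0,"tz": 0,"fingers": 10}
    - {"rx": 0,"ry": 0,"rz": 16,"tx": 0,"ty": 0,"tz": 0,"fingers": 10}
    - {"rx": 0,"ry": 0,"rz": 24,"tx": 0,"ty": 0,"tz": 0,"fingers": 10}
    - {"rx": 0,"ry": 0,"rz": 32,"tx": 0,"ty": 0,"tz": 0,"fingers": 10}
    - {"rx": 0,"ry": 0,"rz": 40,"tx": 0,"ty": 0,"tz": 0,"fingers": 10}
    - {"rx": 0,"ry": 0,"rz": 48,"tx": 0,"ty": 0,"tz": 0,"fingers": 10}
    - {"rx": 0,"ry": 0,"rz": 56,"tx": 0,"ty": 0,"tz": 0,"fingers": 10}
    - {"rx": 0,"ry": 0,"rz": 64,"tx": 0,"ty": 0,"tz": 0,"fingers": 10}
    - {"rx": 0,"ry": 0,"rz": 72,"tx": 0,"ty": 0,"tz": 0,"fingers": 10}
    - {"rx": 0,"ry": 0,"rz": 80,"tx": 0,"ty": 0,"tz": 0,"fingers": 10}
    - {"rx": 0,"ry": 0,"rz": 88,"tx": 0,"ty": 0,"tz": 0,"fingers": 10}
    - {"rx": 0,"ry": 0,"rz": 90,"tx": 0,"ty": 0,"tz": 0,"fingers": 10}
    - {"rx": 0,"ry": 0,"rz": 90,"tx": 0,"ty": 0,"tz": 0,"fingers": 10}
    - {"rx": 0,"ry": 0,"rz": 90,"tx": 0,"ty": 0,"tz": 0,"fingers": 10}

```text
time_s: 7.38
ee_pos: [0.4885, 0.0376, 0.0763]
ee_rot: [-0.002, 0.999, 0.033, 0.001]
contact_force: [-2.6, 7.8, 3.3]
opening: 0.155
```

play_rows:
  commands:
    - {"rx": 0,"ry": 0,"rz": 0,"tx": 0,"ty": 0,"tz": 0,"fingers": 45}
    - {"rx": 0,"ry": 0,"rz": 0,"tx": 0,"ty": 0,"tz": 0,"fingers": 45}
    - {"rx": 0,"ry": 0,"rz": 0,"tx": 0,"ty": 0,"tz": 0,"fingers": 45}
    - {"rx": 0,"ry": 0,"rz": 0,"tx": 0,"ty": 0,"tz": -40,"fingers": 50}
    - {"rx": 0,"ry": 0,"rz": 0,"tx": 0,"ty": 0,"tz": -90,"fingers": 50}
    - {"rx": 0,"ry": 0,"rz": -10,"tx": 40,"ty": 40,"tz": -90,"fingers": 50}
    - {"rx": 0,"ry": 0,"rz": -20,"tx": 80,"ty": 80,"tz": -90,"fingers": 50}
    - {"rx": 0,"ry": 0,"rz": -30,"tx": 120,"ty": 120,"tz": -90,"fingers": 50}
    - {"rx": 0,"ry": 0,"rz": -40,"tx": 160,"ty": 160,"tz": -90,"fingers": 50}
    - {"rx": 0,"ry": 0,"rz": -48,"tx": 204,"ty": 208,"tz": -90,"fingers": 50}
    - {"rx": 0,"ry": 0,"rz": -48,"tx": 204,"ty": 208,"tz": -90,"fingers": 50}
    - {"rx": 0,"ry": 0,"rz": -48,"tx": 204,"ty": 208,"tz": -90,"fingers": 50}
    - {"rx": 0,"ry": 0,"rz": -48,"tx": 204,"ty": 208,"tz": -90,"fingers": 50}

```text
time_s: 9.0
ee_pos: [0.7048, -0.1577, 0.1661]
ee_rot: [0.001, 0.9, 0.437, 0.001]
contact_force: [0.3, -0.0, -0.9]
opening: 0.59
```

```bash
sed -i 's/\.549,\.0383/.549,.0405/' v.py; python3 v.py w3.png
```

```text
(0, 0) [387. -70.]
(0, -0.062) [440. -26.]
(0, 0.062) [ 342. -140.]
(0.029, -0.0415) [444. -55.]
(0.029, 0.0415) [ 379. -114.]
(-0.0455, -0.135) [454.  70.]
(-0.0455, 0.135) [ 251. -122.]
(-0.1535, -0.084) [321. 103.]
9.05 [ 0.70477759 -0.15765932  0.16645408] [-2.67228945e-01  4.25258858e-01  9.79851643e-01  1.24035634e-04
  1.73390446e+00 -1.17103284e+00]
clamp [(0.65, [113, 0, 461, 205])]
clamp_grip [(0.59, [12, 195, 144, 304])]
ring [(0.7, [229, 267, 329, 346]), (0.65, [267, 43, 380, 160])]
pot []
mould [(0.92, [186, 51, 231, 99])]
```

View pics/w3.png

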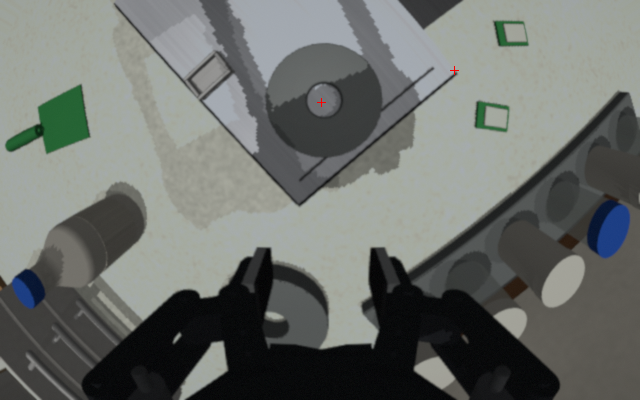

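The ring on the deck is centred near (324,101), between rows 43 and 160. The mould is at (209,75), and the large look-alike lies on the bench below at (285,310), out of the way.

Run:
```python
from v import *
f=arm.grab_frame('wrist')
w=min((r for r in arm.outline_of('ring','wrist')),key=lambda r:abs(r['box'][1]-43))
m=w['mask'];c,_=cv2.findContours(m.astype(np.uint8),cv2.RETR_EXTERNAL,cv2.CHAIN_APPROX_NONE)
P=np.array([atz(f,*p[0],.062,True)[:2] for p in max(c,key=len)])
(cx,cy),r=cv2.minEnclosingCircle((P*1e3).astype(np.float32));print(cx,cy,r)
q=atz(f,324,100.5,.062,True);print('bore',q,sta(q))
s=arm.get_state();from scipy.spatial.transform import Rotation as Ro
T=Ro.from_quat(s['ee_rot'][[1,2,3,0]]).as_matrix();print((T.T@(np.r_[q[:2],.057]-s['ee_pos']))*1e3,T.round(3))
for u in((300,204),(455,72)):print(sta(atz(f,*u,.04,True)))
```

```text
642.3555908203125 -104.63873291015625 44.35526657104492
bore [ 0.64276489 -0.1051484   0.062     ] [-0.15145441 -0.08406471]
[  3.34910814 -81.91613992 107.74751276] [[ 0.619  0.785  0.001]
 [ 0.785 -0.619 -0.   ]
 [ 0.     0.001 -1.   ]]
[-0.22525454 -0.13561071]
[-0.0470235  -0.13641997]
```

play_rows:
  commands:
    - {"rx": 0,"ry": 0,"rz": 0,"tx": 3,"ty": 0,"tz": 60,"fingers": 50}
    - {"rx": 0,"ry": 0,"rz": 0,"tx": 3,"ty": 0,"tz": 100,"fingers": 50}
    - {"rx": 0,"ry": 0,"rz": 0,"tx": 3,"ty": -8,"tz": 110,"fingers": 50}
    - {"rx": 0,"ry": 0,"rz": 0,"tx": 3,"ty": -20,"tz": 110,"fingers": 50}
    - {"rx": 0,"ry": 0,"rz": 0,"tx": 3,"ty": -28,"tz": 110,"fingers": 50}
    - {"rx": 0,"ry": 0,"rz": 0,"tx": 3,"ty": -33,"tz": 110,"fingers": 50}
    - {"rx": 0,"ry": 0,"rz": 0,"tx": 3,"ty": -38,"tz": 110,"fingers": 50}
    - {"rx": 0,"ry": 0,"rz": 0,"tx": 3,"ty": -44,"tz": 110,"fingers": 50}
    - {"rx": 0,"ry": 0,"rz": 0,"tx": 3,"ty": -51,"tz": 110,"fingers": 50}
    - {"rx": 0,"ry": 0,"rz": 0,"tx": 3,"ty": -58,"tz": 110,"fingers": 50}
    - {"rx": 0,"ry": 0,"rz": 0,"tx": 3,"ty": -65,"tz": 110,"fingers": 50}
    - {"rx": 0,"ry": 0,"rz": 0,"tx": 3,"ty": -72,"tz": 110,"fingers": 50}

```text
time_s: 10.9
ee_pos: [0.6509, -0.112, 0.0554]
ee_rot: [0.001, 0.9, 0.436, 0.001]
contact_force: [4.2, -3.0, 5.6]
opening: 0.589
```

```bash
cat > r.py <<'E'
from v import *
import sys
from scipy.spatial.transform import Rotation as Ro
z=float(sys.argv[1]);f=arm.grab_frame('wrist');save(f,sys.argv[2])
s=arm.get_state();T=Ro.from_quat(s['ee_rot'][[1,2,3,0]]).as_matrix()
print(s['time_s'],s['ee_pos'],s['contact_force'],'tcp sta',sta(s['ee_pos']),'head',np.degrees(np.arctan2(T[1,0],T[0,0]))+90-93.74)
for r in arm.outline_of('ring','wrist'):
    c,_=cv2.findContours(r['mask'].astype(np.uint8),cv2.RETR_EXTERNAL,cv2.CHAIN_APPROX_NONE)
    P=np.array([atz(f,*p[0],z,True)[:2] for p in max(c,key=len)]);
    (x,y),R_=cv2.minEnclosingCircle((P*1e3).astype(np.float32));q=np.array([x,y])/1e3
    print(r['p'],[int(b) for b in r['box']],'r',R_,'sta',sta(q),'tool',(T.T@(np.r_[q,0]-s['ee_pos']))[:2]*1e3)
E
python3 r.py .062 w4.png
```

```text
10.95 [ 0.65018837 -0.11140197  0.05522151] [ 3.76499409 -3.23800604  4.76876102] tcp sta [-0.15817888 -0.09106446] head 48.009456321030584
0.82 [0, 0, 32, 31] r 25.427566528320312 sta [-0.1853799   0.14930709] tool [-181.05617998 -160.53219246]
0.77 [221, 75, 423, 276] r 44.123172760009766 sta [-0.12739283 -0.05745603] tool [  0.36915697 -45.64844867]
```

play_rows:
  commands:
    - {"rx": 0,"ry": 0,"rz": 0,"tx": 0,"ty": -4,"tz": -2,"fingers": 50}
    - {"rx": 0,"ry": 0,"rz": 0,"tx": 0,"ty": -10,"tz": -2,"fingers": 50}
    - {"rx": 0,"ry": 0,"rz": 0,"tx": 0,"ty": -18,"tz": -2,"fingers": 50}
    - {"rx": 0,"ry": 0,"rz": 0,"tx": 0,"ty": -26,"tz": -2,"fingers": 50}
    - {"rx": 0,"ry": 0,"rz": 0,"tx": 0,"ty": -34,"tz": -2,"fingers": 50}
    - {"rx": 0,"ry": 0,"rz": 0,"tx": 0,"ty": -42,"tz": -2,"fingers": 50}
    - {"rx": 0,"ry": 0,"rz": 0,"tx": 0,"ty": -50,"tz": -2,"fingers": 50}
    - {"rx": 0,"ry": 0,"rz": 0,"tx": 0,"ty": -58,"tz": -2,"fingers": 50}
    - {"rx": 0,"ry": 0,"rz": 0,"tx": 0,"ty": -65,"tz": -2,"fingers": 50}
    - {"rx": 0,"ry": 0,"rz": 0,"tx": 0,"ty": -71,"tz": -2,"fingers": 50}
    - {"rx": 0,"ry": 0,"rz": 0,"tx": 0,"ty": -75,"tz": -2,"fingers": 50}
    - {"rx": 0,"ry": 0,"rz": 0,"tx": 0,"ty": -77,"tz": -2,"fingers": 50}
    - {"rx": 0,"ry": 0,"rz": 0,"tx": 0,"ty": -77,"tz": -2,"fingers": 50}

```text
time_s: 12.62
ee_pos: [0.5899, -0.064, 0.0564]
ee_rot: [-0.0, 0.9, 0.436, -0.0]
contact_force: [0.2, -0.4, 0.6]
opening: 0.585
```

```bash
python3 r.py .062 w5.png
```

```text
12.675 [ 0.58990852 -0.06406495  0.05635429] [ 0.90027577 -0.74410246  0.06768338] tcp sta [-0.10701068 -0.03400074] head 47.999259577065814
0.7 [220, 72, 422, 274] r 44.29279327392578 sta [-0.07498609  0.00075487] tool [  0.53746884 -47.24132431]
0.62 [0, 0, 59, 118] r 46.49136734008789 sta [-0.14932617  0.18758159] tool [-179.72061017 -136.33507734]
```

View pics/w5.png

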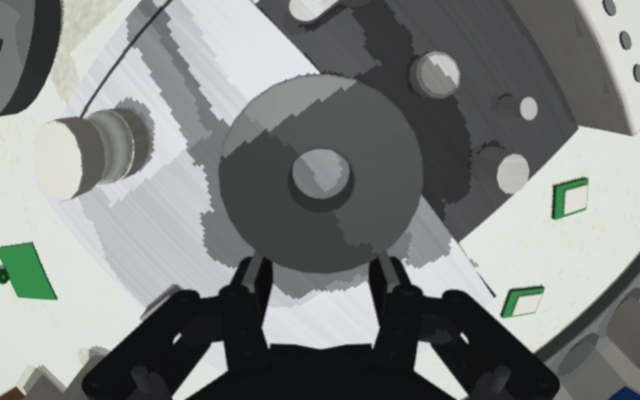

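The ring is at (321,173), cradled between the fingers. The spindle is at (435,73), the guide post at (513,173), and the pot is standing clear at left (35–150, 100–200).

Run:
```python
from v import *
f=arm.grab_frame('wrist')
for n,u,z in(('spindle',(437,73),.0385),('gp',(513,172),.05),('pin',(527,107),.047),('potnear',(152,130),.04),('pottop',(63,160),.095),('potbase',(128,132),.04),('tongue tip',(300,12),.054)):
    print(n,sta(atz(f,*u,z,True)).round(4))
```

```text
spindle [ 0.0001 -0.0008]
gp [ 0.0006 -0.0635]
pin [ 0.0293 -0.043 ]
potnear [-0.1247  0.0761]
pottop [-0.137   0.0813]
potbase [-0.1364  0.087 ]
tongue tip [-0.0333  0.0599]
```

play_rows:
  commands:
    - {"rx": 0,"ry": 0,"rz": 0,"tx": 0,"ty": 6,"tz": 0,"fingers": 50}
    - {"rx": 0,"ry": 0,"rz": 5,"tx": -4.6,"ty": 6,"tz": 0,"fingers": 50}
    - {"rx": 0,"ry": 0,"rz": 12,"tx": -11,"ty": 5,"tz": 0,"fingers": 50}
    - {"rx": 0,"ry": 0,"rz": 20,"tx": -18,"ty": 3,"tz": 0,"fingers": 50}
    - {"rx": 0,"ry": 0,"rz": 30,"tx": -26.5,"ty": -1,"tz": 0,"fingers": 50}
    - {"rx": 0,"ry": 0,"rz": 40,"tx": -34,"ty": -6,"tz": 0,"fingers": 50}
    - {"rx": 0,"ry": 0,"rz": 48,"tx": -39,"ty": -11,"tz": 0,"fingers": 50}
    - {"rx": 0,"ry": 0,"rz": 48,"tx": -39,"ty": -11,"tz": 0,"fingers": 50}
    - {"rx": 0,"ry": 0,"rz": 48,"tx": -39,"ty": -11,"tz": 0,"fingers": 50}

```text
time_s: 13.9
ee_pos: [0.5575, -0.0881, 0.0564]
ee_rot: [0.0, 0.999, 0.034, 0.0]
contact_force: [0.4, 0.1, 0.5]
opening: 0.585
```

```bash
python3 r.py .062 w6.png
```

```text
13.95 [ 0.55752675 -0.0880173   0.05631209] [-0.02156895 -0.52995122 -0.02866703] tcp sta [-1.28799789e-01 -1.25542753e-04] head 0.12634781715523502
0.72 [220, 56, 419, 264] r 44.18341064453125 sta [-0.07498476  0.00057869] tool [ -0.59891772 -53.81571294]
0.58 [0, 220, 100, 351] r 66.63461303710938 sta [-0.15910122  0.19705634] tool [-197.26157799   29.86726817]
```

View pics/w6.png

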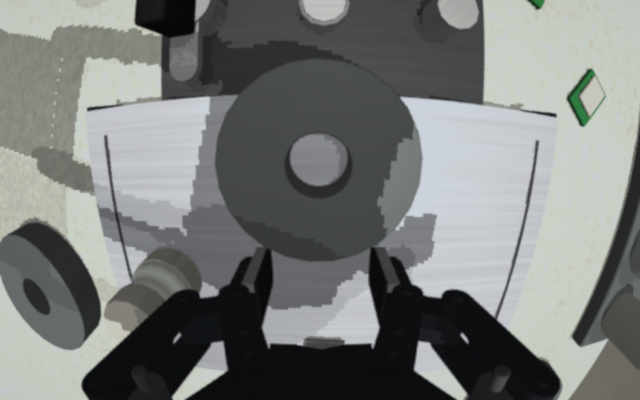

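The ring is at (319,160), heading straight for the spindle at (324,8) between the posts, with the tongue open at the upper left. Next I'll push it straight in.

play_rows:
  commands:
    - {"rx": 0,"ry": 0,"rz": 0,"tx": 1,"ty": -4,"tz": 0,"fingers": 50}
    - {"rx": 0,"ry": 0,"rz": 0,"tx": 1,"ty": -8,"tz": 0,"fingers": 50}
    - {"rx": 0,"ry": 0,"rz": 0,"tx": 1,"ty": -14,"tz": 0,"fingers": 50}
    - {"rx": 0,"ry": 0,"rz": 0,"tx": 1,"ty": -21,"tz": 0,"fingers": 50}
    - {"rx": 0,"ry": 0,"rz": 0,"tx": 1,"ty": -28,"tz": 0,"fingers": 50}
    - {"rx": 0,"ry": 0,"rz": 0,"tx": 1,"ty": -35,"tz": 0,"fingers": 50}
    - {"rx": 0,"ry": 0,"rz": 0,"tx": 1,"ty": -41,"tz": 0,"fingers": 50}
    - {"rx": 0,"ry": 0,"rz": 0,"tx": 1,"ty": -47,"tz": 0,"fingers": 50}
    - {"rx": 0,"ry": 0,"rz": 0,"tx": 1,"ty": -53,"tz": 0,"fingers": 50}
    - {"rx": 0,"ry": 0,"rz": 0,"tx": 1,"ty": -58,"tz": 0,"fingers": 50}
    - {"rx": 0,"ry": 0,"rz": 0,"tx": 1,"ty": -62,"tz": 0,"fingers": 50}
    - {"rx": 0,"ry": 0,"rz": 0,"tx": 1,"ty": -66,"tz": 0,"fingers": 50}
    - {"rx": 0,"ry": 0,"rz": 0,"tx": 1,"ty": -66,"tz": 0,"fingers": 50}

```text
time_s: 15.62
ee_pos: [0.5538, -0.0214, 0.0561]
ee_rot: [-0.0, 0.999, 0.033, -0.0]
contact_force: [0.8, -0.2, 1.1]
opening: 0.586
```

```bash
python3 r.py .061 w7.png
```

```text
15.675 [ 0.55375078 -0.02149402  0.05606377] [ 0.03554509 -0.22769669  0.95312772] tcp sta [-0.06217189 -0.00069686] head 0.021600898408067337
0.87 [20, 286, 116, 389] r 69.96867370605469 sta [-0.13906876  0.20143221] tool [-202.14250633   76.87092045]
0.81 [219, 74, 422, 274] r 44.31535339355469 sta [-0.01515495 -0.00081709] tool [  0.15349302 -46.96663284]
```

View pics/w7.png

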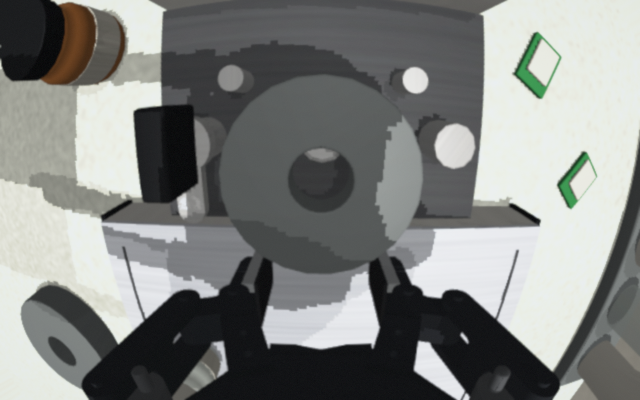

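The ring is at (320,174), centred between the pins at (233,78) and (415,80), with the spindle edge showing in its bore. I'll push about 15 mm more, slowly.

play_rows:
  commands:
    - {"rx": 0,"ry": 0,"rz": 0,"tx": 0,"ty": -3,"tz": 0,"fingers": 50}
    - {"rx": 0,"ry": 0,"rz": 0,"tx": 0,"ty": -6,"tz": 0,"fingers": 50}
    - {"rx": 0,"ry": 0,"rz": 0,"tx": 0,"ty": -9,"tz": 0,"fingers": 50}
    - {"rx": 0,"ry": 0,"rz": 0,"tx": 0,"ty": -11,"tz": 0,"fingers": 50}
    - {"rx": 0,"ry": 0,"rz": 0,"tx": 0,"ty": -13,"tz": 0,"fingers": 50}
    - {"rx": 0,"ry": 0,"rz": 0,"tx": 0,"ty": -14,"tz": 0,"fingers": 50}
    - {"rx": 0,"ry": 0,"rz": 0,"tx": 0,"ty": -15,"tz": 0,"fingers": 50}
    - {"rx": 0,"ry": 0,"rz": 0,"tx": 0,"ty": -15,"tz": 0,"fingers": 50}

```text
time_s: 16.73
ee_pos: [0.5529, -0.0069, 0.0563]
ee_rot: [-0.0, 0.999, 0.033, 0.0]
contact_force: [-0.5, -0.6, 0.9]
opening: 0.585
```

```bash
python3 r.py .062 w8.png;python3 r.py .046 w8.png
```

```text
16.775 [ 0.55289055 -0.00699308  0.05629842] [-0.04123179  0.11013107 -0.03410668] tcp sta [-0.04764571 -0.00078434] head 0.005461532572297756
0.81 [26, 296, 116, 397] r 70.69210052490234 sta [-0.1376793   0.19813549] tool [-198.929661     90.01941173]
0.62 [231, 74, 412, 256] r 39.12485122680664 sta [ 0.00434605 -0.00175023] tool [  0.96959747 -51.98688855]
16.875 [ 0.55288761 -0.00706962  0.05627504] [-1.04924557  0.51062986  0.89936312] tcp sta [-0.04772189 -0.00077641] head -0.0005451506289233521
0.57 [26, 298, 113, 396] r 79.03627014160156 sta [-0.15786313  0.22285416] tool [-223.63007127  110.14608563]
```

The apparent radius gives a ring top height of 46.5 mm, so the ring has dropped home. I'll lift, regrip the clamp at its known axis and turn it back.

play_rows:
  commands:
    - {"rx": 0,"ry": 0,"rz": 0,"tx": 0,"ty": 3,"tz": -10,"fingers": 50}
    - {"rx": 0,"ry": 0,"rz": 0,"tx": 0,"ty": 3,"tz": -50,"fingers": 45}
    - {"rx": 0,"ry": 0,"rz": 0,"tx": 0,"ty": 0,"tz": -95,"fingers": 45}
    - {"rx": 0,"ry": 0,"rz": 0,"tx": -30,"ty": -25,"tz": -95,"fingers": 45}
    - {"rx": 0,"ry": 0,"rz": 0,"tx": -61,"ty": -49,"tz": -95,"fingers": 45}
    - {"rx": 0,"ry": 0,"rz": 0,"tx": -61,"ty": -49,"tz": -95,"fingers": 45}
    - {"rx": 0,"ry": 0,"rz": 0,"tx": -61,"ty": -49,"tz": -95,"fingers": 45}

```text
time_s: 17.8
ee_pos: [0.4894, 0.0375, 0.152]
ee_rot: [0.0, 0.999, 0.033, 0.001]
contact_force: [0.5, -0.0, 0.5]
opening: 0.528
```

```bash
python3 r.py .046 w9.png;python3 - <<'E'
from v import *
print([(r['p'],r['box']) for r in arm.outline_of('clamp_grip','wrist')])
f=arm.grab_frame('wrist');print(proj(f,[.4885,.0376,.086],True))
E
```

```text
17.85 [0.48947772 0.0373481  0.1517682 ] [-0.19615095  0.33449395 -0.23742328] tcp sta [0.00073739 0.05960111] head -0.024773327111759613
0.97 [344, 146, 444, 252] r 45.96772384643555 sta [ 0.00269962 -0.00052615] tool [59.97695652 -2.04511792]
0.67 [117, 294, 207, 380] r 61.48725128173828 sta [-0.1392407   0.26263086] tool [-203.11853158  140.00905867]
[(0.82, [302.0, 188.0, 337.6, 253.5])]
[318.76380072 223.20999609]
```

View pics/w9.png

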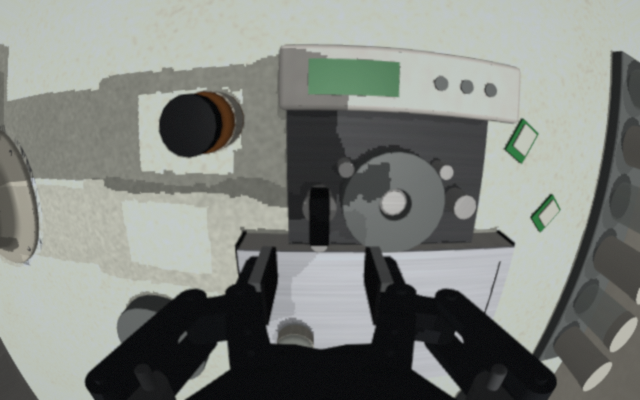

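The ring sits around the spindle at (394,202), and the grip is at (319,218), in line with the tool. I'll descend and grip.

play_rows:
  commands:
    - {"rx": 0,"ry": 0,"rz": 0,"tx": -1,"ty": 0,"tz": 40,"fingers": 45}
    - {"rx": 0,"ry": 0,"rz": 0,"tx": -1,"ty": 0,"tz": 65,"fingers": 45}
    - {"rx": 0,"ry": 0,"rz": 0,"tx": -1,"ty": 0,"tz": 75.5,"fingers": 45}
    - {"rx": 0,"ry": 0,"rz": 0,"tx": -1,"ty": 0,"tz": 75.5,"fingers": 45}
    - {"rx": 0,"ry": 0,"rz": 0,"tx": -1,"ty": 0,"tz": 75.5,"fingers": 10}
    - {"rx": 0,"ry": 0,"rz": 0,"tx": -1,"ty": 0,"tz": 75.5,"fingers": 10}
    - {"rx": 0,"ry": 0,"rz": 0,"tx": -1,"ty": 0,"tz": 75.5,"fingers": 10}
    - {"rx": 0,"ry": 0,"rz": 0,"tx": -1,"ty": 0,"tz": 75.5,"fingers": 10}
    - {"rx": 0,"ry": 0,"rz": 0,"tx": -1,"ty": 0,"tz": 75.5,"fingers": 10}

```text
time_s: 19.12
ee_pos: [0.4885, 0.0378, 0.0774]
ee_rot: [0.0, 0.999, 0.033, 0.001]
contact_force: [-1.7, -0.1, 6.7]
opening: 0.151
```

play_rows:
  commands:
    - {"rx": 0,"ry": 0,"rz": -8,"tx": 0,"ty": 0,"tz": 0,"fingers": 10}
    - {"rx": 0,"ry": 0,"rz": -16,"tx": 0,"ty": 0,"tz": 0,"fingers": 10}
    - {"rx": 0,"ry": 0,"rz": -24,"tx": 0,"ty": 0,"tz": 0,"fingers": 10}
    - {"rx": 0,"ry": 0,"rz": -32,"tx": 0,"ty": 0,"tz": 0,"fingers": 10}
    - {"rx": 0,"ry": 0,"rz": -40,"tx": 0,"ty": 0,"tz": 0,"fingers": 10}
    - {"rx": 0,"ry": 0,"rz": -48,"tx": 0,"ty": 0,"tz": 0,"fingers": 10}
    - {"rx": 0,"ry": 0,"rz": -56,"tx": 0,"ty": 0,"tz": 0,"fingers": 10}
    - {"rx": 0,"ry": 0,"rz": -64,"tx": 0,"ty": 0,"tz": 0,"fingers": 10}
    - {"rx": 0,"ry": 0,"rz": -72,"tx": 0,"ty": 0,"tz": 0,"fingers": 10}
    - {"rx": 0,"ry": 0,"rz": -78,"tx": 0,"ty": 0,"tz": 0,"fingers": 10}
    - {"rx": 0,"ry": 0,"rz": -84,"tx": 0,"ty": 0,"tz": 0,"fingers": 10}
    - {"rx": 0,"ry": 0,"rz": -88,"tx": 0,"ty": 0,"tz": 0,"fingers": 10}
    - {"rx": 0,"ry": 0,"rz": -89,"tx": 0,"ty": 0,"tz": 0,"fingers": 10}
    - {"rx": 0,"ry": 0,"rz": -89,"tx": 0,"ty": 0,"tz": 0,"fingers": 10}

```text
time_s: 20.88
ee_pos: [0.4883, 0.0375, 0.0773]
ee_rot: [0.001, 0.69, 0.724, 0.0]
contact_force: [-2.6, -1.2, 7.6]
opening: 0.15
```

play_rows:
  commands:
    - {"rx": 0,"ry": 0,"rz": 0,"tx": 0,"ty": 0,"tz": 0,"fingers": 45}
    - {"rx": 0,"ry": 0,"rz": 0,"tx": 0,"ty": 0,"tz": 0,"fingers": 45}
    - {"rx": 0,"ry": 0,"rz": 0,"tx": 0,"ty": 0,"tz": 0,"fingers": 45}
    - {"rx": 0,"ry": 0,"rz": 0,"tx": 0,"ty": 0,"tz": -40,"fingers": 45}
    - {"rx": 0,"ry": 0,"rz": 0,"tx": 0,"ty": 0,"tz": -90,"fingers": 45}
    - {"rx": 0,"ry": 0,"rz": 0,"tx": 0,"ty": -30,"tz": -110,"fingers": 45}
    - {"rx": 0,"ry": 0,"rz": 0,"tx": 0,"ty": -30,"tz": -110,"fingers": 45}
    - {"rx": 0,"ry": 0,"rz": 0,"tx": 0,"ty": -30,"tz": -110,"fingers": 45}

```text
time_s: 21.88
ee_pos: [0.4579, 0.0364, 0.1849]
ee_rot: [-0.0, 0.69, 0.724, -0.0]
contact_force: [0.4, -0.1, -0.6]
opening: 0.526
```

```bash
python3 r.py .046 w10.png
python3 - <<'E'
import cv2
a=cv2.imread('pics/w10.png')[40:320,140:500];cv2.imwrite('pics/w10c.png',cv2.resize(a,(760,591),interpolation=cv2.INTER_CUBIC))
E
```

```text
21.925 [0.45779419 0.03634585 0.18437722] [-0.76672444 -0.00596965 -0.7655221 ] tcp sta [0.00180395 0.09128254] head 88.99913470264836
0.92 [278, 238, 361, 316] r 48.15271759033203 sta [0.0012675  0.00184912] tool [ 1.01256776 89.763598  ]
0.82 [87, 335, 123, 366] r 67.80792236328125 sta [-0.33440943 -0.15484416] tool [-331.87610915  252.29609749]
0.8 [84, 0, 191, 95] r 67.04285430908203 sta [-0.17755383  0.25336339] tool [-182.17480692 -158.58835674]
```

View pics/w10c.png

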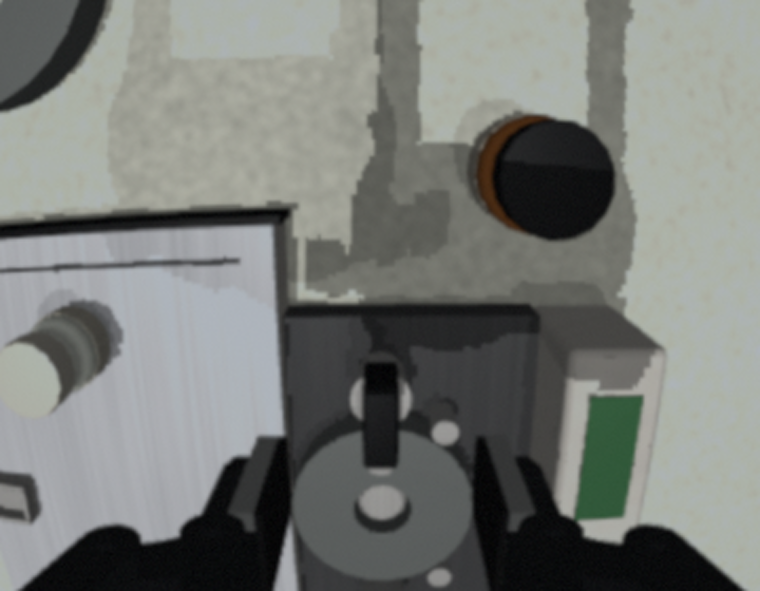

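The ring is centred around the spindle with the tongue and grip over it at (380,415). The pot, mould and jar are in place and the gripper is clear, so I'm handing in.

```bash
python3 -c "
from workcell import arm
print(arm.finish_job())"
```

```text
the job is handed in; nothing more can be done
None
```

The job is handed in at about 22 s of the 72 s. I turned the clamp about 90° open and pushed the smallest grey ring along the deck and onto the spindle. Then I turned the clamp back 89° to its stop and lifted the gripper clear.

**Last checks:**
- **Ring centring:** the final wrist view shows the ring round the spindle with the tongue over its rim. The network put its centre 2.2 mm from the nominal axis, but its outline was imperfect: the fitted radius was 48 mm instead of 44 mm, because the tongue hid part of it.
- **Ring height:** from its apparent size the ring's top was at about 46.5 mm, against 46 mm when fully home. I didn't measure its tilt directly.
- **Clamp:** the tongue swung back with no rise in force. The grip points at the spindle, about 1° short of where it started.
- **Other things:** the pot, mould and jar look unmoved in the final view. I didn't re-measure the things on the bench, but the arm didn't go near them.
- **Forces:** readings at the end of each move stayed under 10 N.

The first move call was refused because its rows were incomplete. It moved nothing.

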